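# Load the bobbin winder at the saddler's bench

## Task

Get the bobbin winder ready to wind: put the larger of the two empty wooden bobbins over its upright spindle and, without forcing it, turn it until it drops over the two driving pins and sits fully home on the drive plate. Then swing the fill lever in until its finger rests against the bobbin's core. Leave the other things on the bench as they are.

Things in the scene. Friction and masses are not known exactly. Their poses are not given: they have to be found in the camera images.
- bobbin: the larger empty bobbin, bare pale wood, upright on the bench: 56 mm across, 40 mm high, about 55 g. Two flat round end flanges 7 mm thick, joined by a bare core 23 mm across; a through bore 12.4 mm wide along its axis. Both ends are alike. Origin: on the axis at the underside; z along the axis, up
- bobbin_top (a point): centre of the bobbin's top face, 40 mm above its origin, same axes. Each flange has four equal windows right through it for the driving pins, on the +x, +y, -x and -y axes, 15 to 25 mm from the bobbin's axis and about 9 mm wide at 20 mm
- winder: the bobbin winder, fixed to the bench: low grey housing 130 mm (x) by 295 mm (y, -140 to +155), top at 45 mm. Origin on the bench under the spindle. A motor 68 mm across, top at 107 mm, stands at x 8, y 115 mm; a thread guide rod, top at 140 mm, at x 50, y 68 mm; the fill lever's pivot at y -98 mm
- seat (a point): centre of the upper face of the winder's round steel drive plate (50 mm across), 57 mm above the bench: the bobbin's underside must come to rest here. Two driving pins, 6 mm thick and high, bevelled tops, stand on the plate 20 mm to either side of the spindle's axis. The plate may stand at any angle, which is not reported, and is stiff to turn (0.3 N m)
- spindle_tip (a point): top of the upright spindle, 62 mm above the seat; 10 mm thick, the last 8 mm tapering to 5 mm. A bobbin put over it whose windows miss the pins rests on them, 6 mm too high; turned to within about 4 degrees of a match, which is never more than 90 degrees away, the pins no longer hold it up and it goes down freely
- fill_lever (a joint): swing of the fill lever about its upright pivot, rad: 0 is fully out, and it grows as the lever turns clockwise seen from above, which brings its finger in towards the spindle; it starts at 0 to 0.35 and at about 1.14 the finger touches the core of a seated bobbin. It stays where it is left (drag 0.06 N m, about 1 N at the handle)
- lever_pivot (a point): upper side of the fill lever on its pivot axis, 98 mm to the winder's -y of the spindle, 24 mm above the seat
- lever_handle (a point): top centre of the fill lever's black upright handle, 14 mm thick, 32 mm tall above the lever, on the lever's tail 55 mm from the pivot, on the far side from the finger; moves with the lever, 56 mm above the seat
- lever_finger (a point): centre of the brass roller, 10 mm across and 12 mm high, at the finger end of the fill lever, 94 mm from the pivot and 20 mm above the seat, level with the middle of a seated bobbin's core; 16.5 mm from the spindle axis when it touches the core
- full_bobbin: bystander: a bobbin of the same size as the empty one but full of brown waxed thread, upright on the bench; origin at the underside
- small_bobbin: bystander: the smaller empty wooden bobbin, 36 mm across, 30 mm high, upright on the bench; origin at the underside
- tack_tub: bystander: round orange tub of tacks, 88 mm across, 55 mm high; origin at the underside
- hammer: bystander: hammer lying along its x axis, 260 mm long, 26 mm high; origin at mid length on the bench
- awl: bystander: awl lying along its x axis, from -66 mm (wooden handle, 30 mm thick) to +57 mm (point); origin on the bench
- wax_block: bystander: block of wax 55 x 36 x 24 mm; origin at the underside

How it is judged (in metres and radians):
On the way, in this order (a step that is already met when the one before it is completed fails the run):
1. the bobbin sits fully home on the drive plate, over the pins (z of bobbin in the frame of seat below 0.0022 m and horizontal distance between bobbin and seat below 0.003 m and angle between bobbin's own z axis and vertical below 0.06 rad), for 0.2 s.
2. the lever's finger rests against the bobbin's core (horizontal distance between lever_finger and bobbin below 0.022 m), for 0.2 s.
At the end, for the whole second after the job is handed in: the larger empty bobbin is on the spindle, upright within 0.06 rad, its axis within 3 mm of the spindle's and its underside within 2.2 mm of the drive plate (so over both pins), at rest, and the lever's finger is within about 5 mm of its core (roller centre under 22 mm from the bobbin's axis) (all of step 1 and z of bobbin in the frame of seat above -0.004 m and horizontal distance between lever_finger and bobbin below 0.022 m and linear speed of bobbin below 0.02 m/s); the robot touches nothing.
It fails at once if the bobbin is forced onto the winder with more than 60 N (contact force between bobbin and winder above 60 N).
It fails at once if another thing on the bench is moved by more than 30 mm (distance of any of full_bobbin, small_bobbin, tack_tub, hammer, awl, wax_block from where it was at the start of the episode above 0.03 m).
It also fails if it takes over 54 s, if anything falls off the work surface, if the arm or the gripper's body presses on something with over 40 N, if the wrist force passes 120 N, or if a joint passes its speed limit or range.

## Robot

A 6-joint arm with a two-finger parallel gripper is mounted at the origin on the work surface. World frame = base frame: x ahead of the robot, y to its left, z up, the work surface at z = 0. Lengths are in mm, angles in rad, forces in N, time in s.
With the tool pointing down it reaches from about 275 to 825 mm from the base axis. Payload 5.2 kg.
Tool frame: the origin (TCP) lies at the very end of the fingers, on their centre line; the grasp point (between the pads) lies 19 mm behind it; z points along the fingers, y is the direction in which the jaws open and shut (so a half turn about z gives the same grasp; the last joint's range is limited). The gripper opens to 93 mm and grips with 3 to 60 N. Pads are 15 mm wide; open, the fingers measure 128 mm over their backs; the gripper's body (75 mm by 188 mm) begins 65 mm behind the grasp point.
Start: joints at [-1.508, 0.259, 1.535, -0, 1.348, -0.203], TCP at [144.496, -530.684, 218.653] pointing down, gripper open.
Joint ranges: [-3.14, 3.14], [-0.91, 2.08], [0.19, 2.58], [-1.22, 4.36], [0.22, 2.71], [-3.12, 3.12]. Speed limits (rad/s): [2.57, 2.57, 3.14, 3.14, 3.14, 3.14].

## Interface

Orientations are given as [roll, pitch, yaw] about the fixed x, y, z axes, in that order (R = Rz(yaw) Ry(pitch) Rx(roll)).
In Python, from bench import robot gives the robot as it stands. The module is installed in compiled form; this text tells all that it offers. Calls block until the motion is done:
- robot.move_ptp(position, orientation): joint-space move of the TCP to a pose.
- robot.move_linear(position, ori=None, speed=150, f_stop=None): straight line of the TCP; ori=None keeps the orientation; speed is the mean speed in mm/s. With f_stop (N) it stops when the force on the tool has changed by that much, and returns True; else False.
- robot.move_j(angles): joint-space move.
- robot.move_gripper(opening): opening from 0.0 (shut) to 1.0 (fully open); the grip force is fixed at half the most; returns when the fingers have stopped.
- robot.sleep(seconds).
- robot.inverse_kinematics(position, orientation): joint angles nearest the present ones, or None.
- robot.get_image(name): name is "scene" or "top" or "wrist"; returns a dict with "img" (420x560x3 uint8, blue, green, red), "fovy" (degrees; the focal length in pixels is half the picture's height over the tangent of half this angle, whatever the lens; pixels are square), "cx", "cy" (the principal point, pixels), "eye" and "orientation" of the camera in the world. Camera axes: x right, y down, z forward; pixel columns grow to the right and rows downward; lengths in mm; the calibration is good to about 2 mm. A picture is of the moment at which its call begins. There is no depth.
A pose or a line that the arm cannot do raises robot.MotionError and nothing moves.
- robot.hand_in(): hands the job in, once; it reports no verdict.
Readings, each from a call of its own:
- robot.current_t(): time.
- robot.current_qpos(): joint angles.
- robot.current_joint_vel(): joint speeds.
- robot.current_joint_efforts(): joint torques, N m.
- robot.current_tcp_pos(): TCP position.
- robot.current_eef_rot(): TCP orientation.
- robot.current_contact_force(): force on the tool from outside, world axes, zero at the start.
- robot.current_ft_torque(): the same for the moment, N m.
- robot.current_gripper_width(): opening from 0.0 (shut) to 1.0 (fully open).
Only numpy, scipy, OpenCV 4.12 (cv2) and the standard library are available. Lean on these libraries where they do the work, as an engineer would, in place of code of your own. Each camera call takes 0.05 s, during which the arm holds its last target. There are 200 camera calls.

## Working session

There is one attempt and no reset: what is moved stays moved. The work goes in short steps, each a Python script; the robot and the scene stay as the last script left them, time stands still between calls to the robot, and variables do not carry over. Pictures are saved under pics/ and viewed, about 8 in all and at most 12, crops included, and the job is handed in when it is done.

```bash
mkdir -p pics
cat > h.py <<'E'
import numpy as np, cv2
from scipy.spatial.transform import Rotation as Rn
from bench import robot
def snap(name, fn=None):
    d=robot.get_image(name)
    if fn: cv2.imwrite('pics/'+fn,d['img'])
    return d
def cam(d):
    o=np.array(d['orientation'],float)
    R=o if o.shape==(3,3) else Rn.from_euler('xyz',o).as_matrix()
    f=d['img'].shape[0]/2/np.tan(np.radians(d['fovy'])/2)
    return R,np.array(d['eye'],float),f,d['cx'],d['cy']
def pix2w(d,uv,z):
    R,e,f,cx,cy=cam(d)
    r=R@np.array([(uv[0]-cx)/f,(uv[1]-cy)/f,1]); return e+r*(z-e[2])/r[2]
def w2pix(d,p):
    R,e,f,cx,cy=cam(d); q=R.T@(np.array(p,float)-e); return np.array([cx+f*q[0]/q[2],cy+f*q[1]/q[2]])
E
python3 - <<'E'
from h import *
import pickle
S=snap('scene','s1.png');T=snap('top','t1.png')
pickle.dump((S,T),open('st.pkl','wb'))
for d in (S,T): print({k:v for k,v in d.items() if k!='img'})
print(robot.current_t(),robot.current_eef_rot())
E
```

```text
{'fovy': 42.717466743296136, 'cx': 280.7151488353972, 'cy': 206.44275075628025, 'eye': array([1115.96176227,  496.64178977,  920.77036916]), 'orientation': array([-2.37916714, -0.01498467,  2.37940093])}
{'fovy': 42.89777829930562, 'cx': 288.6773359413784, 'cy': 219.66129767316494, 'eye': array([ 401.01230049,  -61.51409223, 1165.27930959]), 'orientation': array([-2.99166726,  0.00859484, -1.58980303])}
0.1 [-3.13999204e+00 -3.27890810e-04  2.65762676e-01]
```

View pics/t1.png

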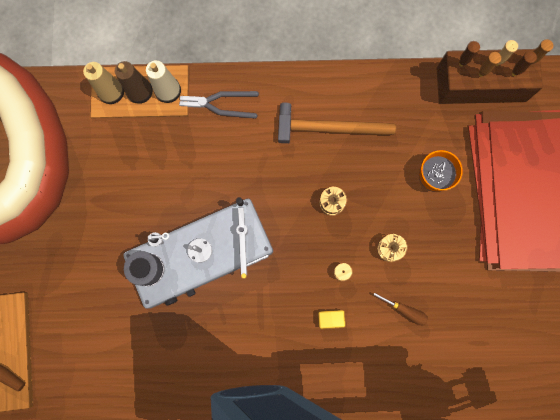

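View pics/s1.png

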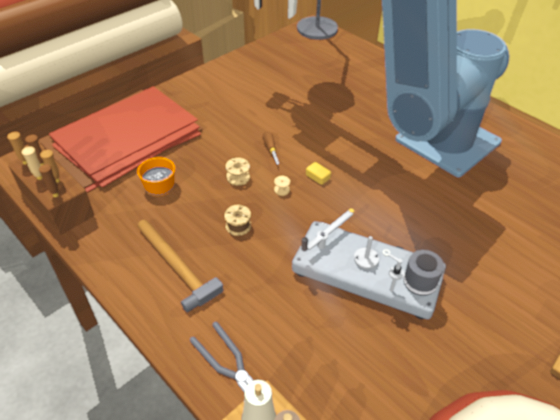

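Top view: the empty large bobbin is at about (393,248), and the full one at (333,201), whose dark core shows in the scene view. The winder's spindle is near (200,250), motor (143,268), lever pivot (241,230), handle (239,203) and finger (243,275). Next I'll zoom in.

Run:
```python
from h import *
import pickle
S,T=pickle.load(open('st.pkl','rb'))
a=cv2.resize(T['img'][225:275,170:230],None,fx=6.6,fy=6.6,interpolation=cv2.INTER_CUBIC)
b=cv2.resize(T['img'][223:273,363:423],None,fx=6.6,fy=6.6,interpolation=cv2.INTER_CUBIC)
cv2.imwrite('pics/z1.png',np.hstack([a,b]))
for n,uv,z in [('bob',(393,248),40),('bobS',(0,0),0),('seat',(200,250),57),('motor',(143,268),107),('pivot',(241,230),81),('handle',(239,203),113),('finger',(243,275),83),('full',(333,201),40),('small',(343,271),30),('wax',(332,320),24)]:
    if n!='bobS': print(n,pix2w(T,uv,z).round(1))
for n,uv,z in [('bob',(237,166),40),('full',(238,214),40),('seat',(367,258),57),('tip',(371,237),119),('pivot',(326,230),81)]: print('S',n,pix2w(S,uv,z).round(1))
```

```text
bob [ 506.3 -273.9   40. ]
seat [508.5 130.7  57. ]
motor [470.1 234.8 107. ]
pivot [545.5  42.7  81. ]
handle [595.9  43.3 113. ]
finger [453.6  39.   83. ]
full [ 609.6 -150.6   40. ]
small [ 460.5 -167.8   30. ]
wax [ 358.8 -141.8   24. ]
S bob [ 509.5 -274.    40. ]
S full [ 611.6 -150.8   40. ]
S seat [508.2 134.2  57. ]
S tip [505.7 131.7 119. ]
S pivot [530.7  38.2  81. ]
```

View pics/z1.png

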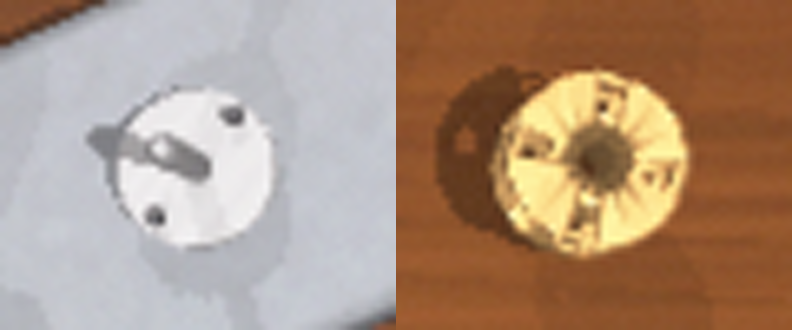

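Run:
```python
from h import *
import pickle
S,T=pickle.load(open('st.pkl','rb'))
c=lambda x,y:pix2w(T,(170+x/6.6,225+y/6.6),63)
a,b=c(233,115),c(156,215); print('pins',a.round(1),b.round(1),np.linalg.norm(a-b),np.degrees(np.arctan2(*(a-b)[1::-1])))
c=lambda x,y:pix2w(T,(363+(x-396)/6.6,223+y/6.6),40)
for p,q in [((607,100),(585,213)),((660,178),(535,147))]:
    p,q=c(*p),c(*q); print('win',((p+q)/2).round(1),np.linalg.norm(p-q),np.degrees(np.arctan2(*(p-q)[1::-1])))
t0=robot.current_t()
robot.move_ptp([508,131,270],[np.pi,0,0.27])
print(robot.current_t()-t0)
W=snap('wrist','w1.png'); pickle.dump(W,open('w1.pkl','wb'))
t0=robot.current_t()
robot.move_ptp([507,-274,200],[np.pi,0,0.27]); print(robot.current_t()-t0, robot.current_t())
W2=snap('wrist','w2.png'); pickle.dump(W2,open('w2.pkl','wb'))
for d in (W,W2): print(d['eye'],d['orientation'],d['fovy'])
cv2.imwrite('pics/w12.png',cv2.resize(np.hstack([W['img'],W2['img']]),(800,300)))
print(w2pix(W,[508,131,57]),w2pix(W2,[507,-274,40]))
```

```text
pins [523.4 118.7  63. ] [492.4 142.7  63. ] 39.20313732498588 -37.75686993928005
win [ 509.  -274.7   40. ] 37.132210691437834 -13.654213579732165
win [ 507. -275.   40.] 40.822267555328686 -105.22937663531872
2.675
1.5167000000000002 4.3417
[584.93119762 151.7536853  435.23488116] [ 2.85477526e+00  6.78929289e-04 -1.30150980e+00] 64.42721046197191
[ 583.99996298 -251.39148224  365.72987667] [ 2.85554641e+00  9.17007294e-04 -1.29932738e+00] 64.42721046197191
[282.03177736 175.82519158] [283.63279113 187.43030543]
```

View pics/w12.png

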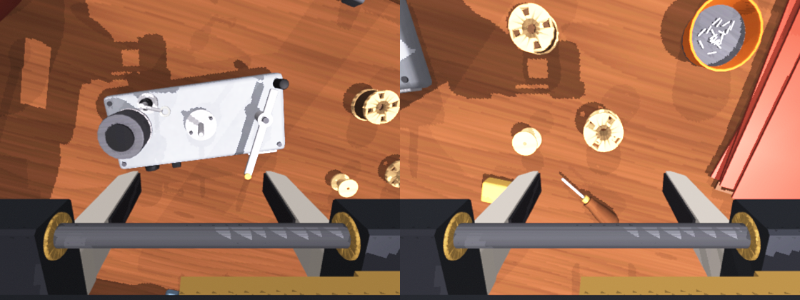

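Wrist views: in the first, the plate is at about (280,172) full-resolution pixels. In the second, the bobbin is at about (284,183). Zooming both.

Run:
```python
from h import *
import pickle
W=pickle.load(open('w1.pkl','rb'));W2=pickle.load(open('w2.pkl','rb'))
z=lambda d,x,y:cv2.resize(d['img'][y:y+80,x:x+80],(400,400),interpolation=cv2.INTER_CUBIC)
cv2.imwrite('pics/z2.png',np.hstack([z(W,240,132),z(W2,244,142)]))
```

```text
(no output)
```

View pics/z2.png

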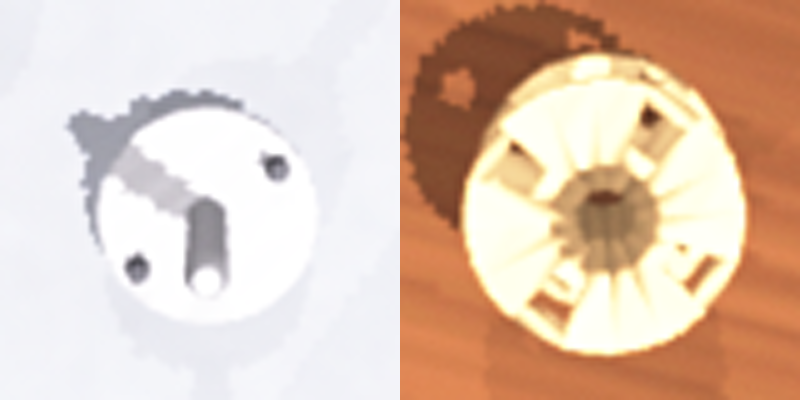

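Run:
```python
from h import *
import pickle
W=pickle.load(open('w1.pkl','rb'));W2=pickle.load(open('w2.pkl','rb'))
c=lambda x,y,z:pix2w(W,(240+x/5,132+y/5),z)
def pr(n,p,q): print(n,((p+q)/2).round(1),np.linalg.norm(p-q).round(1),np.degrees(np.arctan2(*(p-q)[1::-1])).round(1)%90)
pr('pins',c(276,166,62),c(136,268,62)); print('plate',c(208,216,57),'tip',c(207,279,119))
c=lambda x,y,z:pix2w(W2,(244+(x-400)/5,142+y/5),z)
pr('w',c(660,128,40),c(552,306,40));pr('w',c(518,168,40),c(695,270,40));print('bob',c(605,216,40))
```

```text
pins [509.1 132.4  62. ] 39.8 52.0
plate [508.57664065 131.676592    57.        ] tip [508.96009559 131.82851607 119.        ]
w [ 509.1 -274.9   40. ] 42.6 75.1
w [ 509.  -275.3   40. ] 41.4 75.0
bob [ 509.58599934 -274.70155232   40.        ]
```

Run:
```python
from h import *
pi=np.pi
robot.move_linear([509.2,-274.9,12],[pi,0,0.27],speed=180,f_stop=15)
print(robot.current_tcp_pos()); robot.move_gripper(0.3); print('w',robot.current_gripper_width()*93)
robot.move_linear([509.2,-274.9,170],speed=200)
print('w',robot.current_gripper_width()*93, robot.current_t())
robot.move_ptp([508.9,131.8,160],[pi,0,0.27-np.radians(23)])
print(robot.current_t(),robot.current_tcp_pos(),robot.current_eef_rot(),robot.current_contact_force())
snap('scene','s2.png');d=snap('wrist','w3.png')
a=cv2.imread('pics/s2.png')[150:360,260:540]
cv2.imwrite('pics/c3.png',np.hstack([cv2.resize(a,(400,300)),cv2.resize(d['img'],(400,300))]))
```

```text
[ 509.99007153 -275.35679852   13.03760268]
w 54.99876209001703
w 55.091059992924485 7.225
8.7333 [509.1757189  131.11961522 159.72253821] [ 3.14120074e+00  2.06126158e-04 -1.31788794e-01] [ 0.87657551 -0.20600754 -0.30396473]
```

View pics/c3.png

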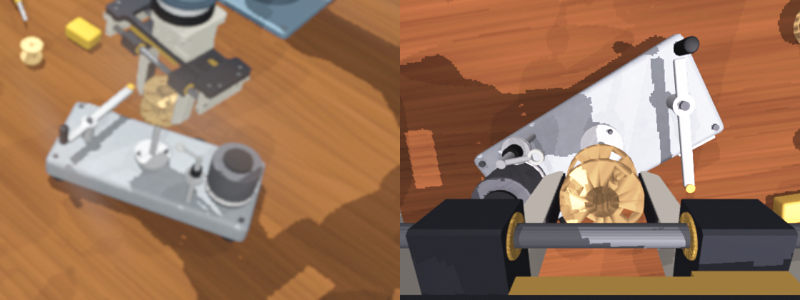

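The bobbin is held upright over the spindle: bobbin at about (160,105) in the left half, spindle just below it. Lowering with a force stop.

Run:
```python
from h import *
r=lambda: (robot.current_tcp_pos().round(1),robot.current_contact_force().round(1),robot.current_t())
f=robot.move_linear([508.9,131.8,84],speed=60,f_stop=8); print(f,*r())
if not f:
    f=robot.move_linear([508.9,131.8,69.5],speed=20,f_stop=8); print(f,*r())
```

```text
False [509.3 131.8  84.4] [-0.  -0.3  0.2] 10.25
False [509.  131.8  69.5] [-0.2  0.1 -1.2] 11.125
```

Run:
```python
from h import *
r=lambda: (robot.current_tcp_pos().round(1),robot.current_contact_force().round(1),robot.current_t())
f=robot.move_linear([508.9,131.8,66.5],speed=10,f_stop=6); print(f,*r())
robot.move_gripper(0.8); robot.sleep(0.2); print(*r(),robot.current_gripper_width())
robot.move_linear([508.9,131.8,190],speed=200); print(*r())
robot.move_ptp([600,0,230],[np.pi,0,-0.13])
d=snap('wrist','w4.png');s=snap('scene','s3.png');t=snap('top')
import pickle; pickle.dump((d,s,t),open('w4.pkl','wb'))
for n,i in (('w',d),('s',s),('t',t)): print(n,w2pix(i,[508.9,131.8,57]),w2pix(i,[508.9,131.8,97]))
def crop(i,m=60):
    u,v=w2pix(i,[525,95,80]).astype(int); return cv2.resize(i['img'][max(v-m,0):v+m,max(u-m,0):u+m],(400,400),interpolation=cv2.INTER_CUBIC)
cv2.imwrite('pics/c4.png',np.hstack([crop(s),crop(t,50)]))
print(robot.current_t())
```

```text
True [509.2 131.8  69.1] [-1.2  0.1  4.5] 11.35
[508.4 131.8  68.1] [-0.1  0.2 -0.5] 12.1083 0.7992410116537245
[508.2 131.8 189. ] [-0.2  0.3  0.7] 12.8667
w [178.33415068 274.88976708] [166.46838799 294.44940984]
s [365.8861071  257.52147975] [368.49046158 245.03249944]
t [199.45137722 249.79917428] [195.99287461 247.93474456]
13.7167
```

View pics/c4.png

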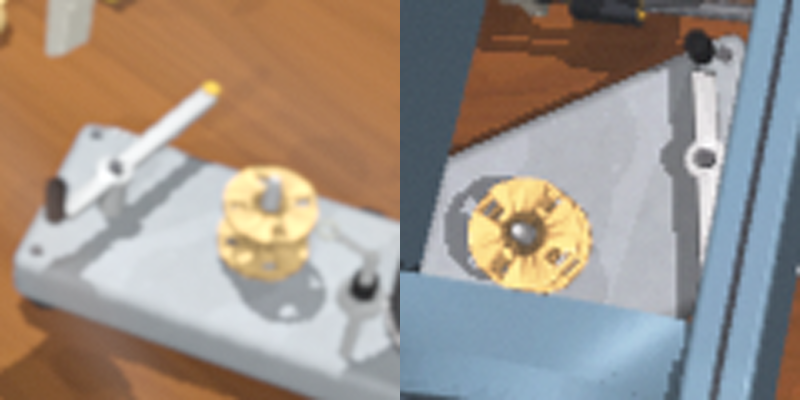

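Bobbin sits home: contact came at TCP z≈69, about 6 mm below where the pins would have held it, and the top flange is level with the core on the spindle. Now the lever: pivot and handle are measured from the wrist view.

Run:
```python
from h import *
import pickle
W=pickle.load(open('w1.pkl','rb'));d,s,t=pickle.load(open('w4.pkl','rb'))
ph=pix2w(W,(282*1.4,84*1.4),113);pp=pix2w(W,(264*1.4,119*1.4),81);pf=pix2w(W,(248*1.4,177*1.4),83)
print('W',ph,pp,pf)
u,v=w2pix(t,[525,95,80]).astype(int); g=lambda x,y,z:pix2w(t,(u-50+(x-400)/4,v-50+y/4),z)
h2=g(699,45,113);p2=g(705,158,81);print('T',h2,p2)
S=np.array([508.9,131.8]);p=(pp+p2)[:2]/2; p=S+98*(p-S)/np.linalg.norm(p-S)
h=(ph+h2)[:2]/2-p; th0=np.arctan2(h[1],h[0])
phi=np.arctan2(*(S-p)[::-1]); de=np.arccos((94**2+98**2-16.5**2)/(2*94*98)); the=(phi+de-np.pi)
print('pivot',p,'r',np.linalg.norm(h),'th0',th0,'end',the)
pickle.dump((p,th0,the),open('lev.pkl','wb'))
pi=np.pi; P=lambda th,z=90:[*(p+55*np.array([np.cos(th),np.sin(th)])),z]
r=lambda: (robot.current_tcp_pos().round(1),robot.current_contact_force().round(1),robot.current_t())
robot.move_gripper(0.5)
robot.move_ptp(P(th0,150),[pi,0,th0])
print(robot.move_linear(P(th0),speed=80,f_stop=6),*r())
robot.move_gripper(0.2); print(*r(),robot.current_gripper_width()*93)
W=snap('wrist','w5.png');cv2.imwrite('pics/w5s.png',W['img'])
```

```text
W [601.1391523   46.95221922 113.        ] [547.64488648  44.34734537  81.        ] [452.06108157  37.93735597  83.        ]
T [599.39862192  41.78802275 113.        ] [546.5579488   42.16939008  81.        ]
pivot [547.72291638  41.8178842 ] r 52.60791720492942 th0 0.048533360743687054 end -0.9964957965184249
False [603.1  44.4  90.5] [0.4 0.4 0.1] 15.7417
[602.6  44.5  90. ] [ 0.2 -0.1 -0.1] 16.4083 18.66946437487432
```

View pics/w5s.png

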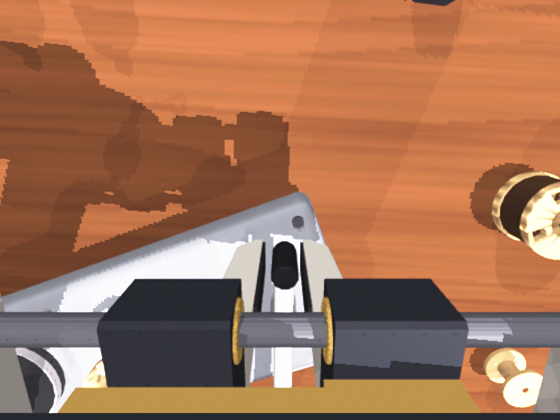

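The handle is between the jaws (about (285,262)), on the lever's line. Swinging it in.

Run:
```python
from h import *
import pickle
p,th0,the=pickle.load(open('lev.pkl','rb'))
pi=np.pi; P=lambda th,z=90:[*(p+55*np.array([np.cos(th),np.sin(th)])),z]
r=lambda: (robot.current_tcp_pos().round(1),robot.current_contact_force().round(1),robot.current_t())
for th in np.linspace(th0,the+0.06,7)[1:]:
    f=robot.move_linear(P(th),[pi,0,th],speed=60,f_stop=12)
    if f: print('stop',th,*r()); break
print(*r())
if not f:
  for th in np.arange(the+0.03,the-0.15,-0.03):
    f=robot.move_linear(P(th),[pi,0,th],speed=15,f_stop=4)
    F=robot.current_contact_force(); ft=F[0]*-np.sin(th)+F[1]*np.cos(th)
    print(round(th,3),f,round(ft,1))
    if f or ft>4: break
s=snap('scene')
u,v=w2pix(s,[525,95,80]).astype(int)
cv2.imwrite('pics/c6.png',cv2.resize(s['img'][v-60:v+60,u-80:u+80],(640,480),interpolation=cv2.INTER_CUBIC)); print(robot.current_t())
```

```text
[580.4  -2.3  90. ] [-0.  -0.4 -0.1] 18.3583
-0.966 False 0.9
-0.996 False 0.6
-1.026 False 1.1
-1.056 False 1.0
-1.086 False 1.2
-1.116 True 2.2
19.9083
```

View pics/c6.png

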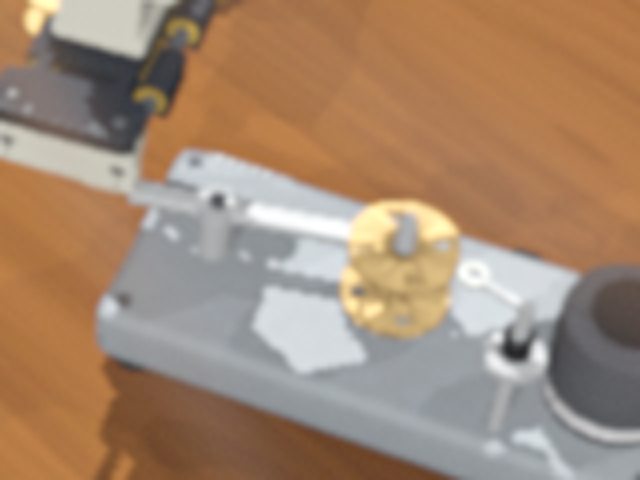

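The finger is between the flanges at the core, and the force stop tripped where contact was expected. Releasing and checking.

Run:
```python
from h import *
import pickle
p,th0,the=pickle.load(open('lev.pkl','rb'))
robot.move_gripper(0.45)
x=robot.current_tcp_pos(); robot.move_linear([x[0],x[1],170],speed=120)
robot.move_ptp([480,-60,260],[np.pi,0,-0.3]); robot.sleep(0.3)
s=snap('scene');w=snap('wrist')
def crop(i,m):
    u,v=w2pix(i,[525,95,80]).astype(int); u=max(u,m);v=max(v,m); return cv2.resize(i['img'][v-m:v+m,u-m:u+m],(400,400),interpolation=cv2.INTER_CUBIC),(u-m,v-m)
(a,oa),(b,ob)=crop(s,50),crop(w,70)
cv2.imwrite('pics/c7.png',np.hstack([a,b])); pickle.dump((s,w,oa,ob),open('f.pkl','wb'))
print(w2pix(s,[508.9,131.8,97])-oa,(w2pix(w,[508.9,131.8,97])-ob), robot.current_t(),robot.current_contact_force())
```

```text
[70.49046158 51.03249944] [37.22307647 98.73306663] 22.65 [ 0.12039648  0.81299745 -0.51191354]
```

View pics/c7.png

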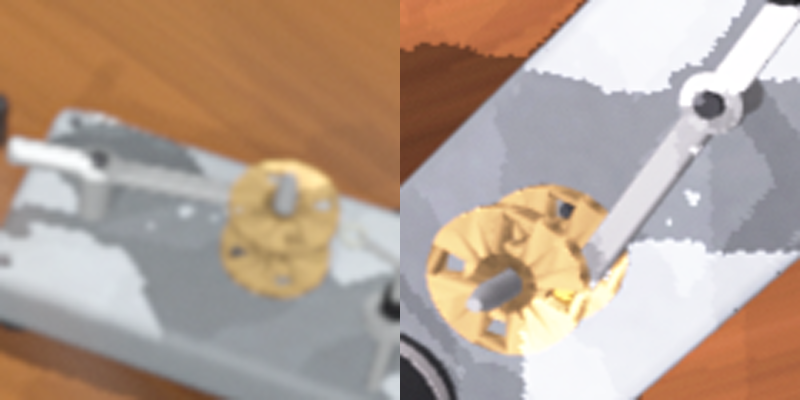

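Run:
```python
from h import *
import pickle
s,w,oa,ob=pickle.load(open('f.pkl','rb'))
g=lambda x,y,z:pix2w(w,(ob[0]+(x-400)*140/400,ob[1]+y*140/400),z)[:2]
p=g(710,104,81);q=g(606,248,81);b=g(508,280,97)
d=(q-p)/np.linalg.norm(q-p);f=p+94*d
print(p,q,b,'finger',f,'dist',np.linalg.norm(f-b),np.linalg.norm(f-[508.9,131.8]))
```

```text
[546.35168551  42.13164819] [507.81435985 100.41490971] [509.450311   130.87369393] finger [494.50658861 120.54137927] dist 18.167871785248696 18.273664992702013
```

```bash
python3 -c "
from bench import robot
robot.hand_in(); print(robot.current_t())"
```

```text
the job is handed in; nothing more can be done
the job is handed in; nothing more can be done
```

I put the larger empty bobbin on the spindle and it went down over both pins without forcing. I then swung the fill lever in until its finger met the core, let go, backed the arm off and handed in. The clock read about 22.7 s at my last reading before that; no verdict is reported.

- **Bobbin:** I turned it 23° before lowering, using the pin and window angles seen by the wrist camera, so it needed no searching on the pins. It passed the height where missed pins would have held it up. A 6 N force stop tripped with the fingers at 69.1 mm, about the height expected for a seated bobbin. The last picture shows a pin inside a lower-flange window, and the axis reads about 1 mm from the spindle's.
- **Lever:** The force stop tripped within about 0.1 rad of the calculated contact angle, which matches the play in the jaws. From the last picture, the finger is about 18 mm from the bobbin's axis, give or take 2 mm. The limit is 22 mm, and exact contact would be 16.5 mm.
- **Other things on the bench:** The arm stayed clear of them, but I did not measure their positions again at the end.

None of the checks I made failed. The one disagreement was early: my rough reading of the scene camera put the lever pivot about 15 mm from where the top camera did. I used the top and wrist cameras for the lever, and they agreed with each other to about 2.5 mm.

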